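Bring the hare to the front of the revolving display

TASK

Turn the revolving display stand until the hare stands at its front, in line over the brass mark on the tongue below the disc. Do it by gently pushing the stand's spokes round with a fingertip; grip and lift nothing, do not touch the four ornaments with the robot, and leave all four standing on the disc. Leave the other things on the table where they are.

Things in the scene. Friction and masses are not known exactly. Their poses are not given: they have to be found in the camera images.
- stand: fixed dark wooden foot (150 mm diameter) of the revolving display, 36 mm high. Origin on the turning axis at table height, z up. Its -x direction is the FRONT: a fixed wooden tongue (28 mm wide, top 24 mm above the table) sticks out that way from under the disc, to 110 mm from the axis
- mark (a point): brass stud on the fixed tongue that marks the front: 96 mm from the turning axis, in the stand's -x direction, 27 mm above the table
- spokes: four cranked steel rods, 12 mm diameter, fixed to the disc and turning with it. Origin on the axis at table height, z up; spokes at 45, 135, 225, 315 degrees from this frame's x axis. Each leaves the disc's edge, rises steeply at 90 to 98 mm from the axis, then runs level outward (centre 125 mm above the table) bare from 101 to 140 mm, to a wooden ball of 20 mm diameter at 150 mm
- turntable (a joint): angle of the disc and spokes about the vertical axis, rad, starting between -0.5 and 0.5, growing counter-clockwise from above; turns over half a turn either way, friction 0.12 N m, stays where left. Disc: light wood, 156 mm diameter, 42 to 60 mm above the table; ornaments stand on it about 45 mm from the axis and turn with it
- hare: dark sitting hare on a plinth, 36x50x102 mm, loose on the disc. Origin at the centre of its underside.
- house_white: white ceramic house, 45x52x110 mm, loose on the disc. Origin at the centre of its underside.
- mushroom_1: small ceramic toadstool, 62x63x80 mm, loose on the disc. Origin at the centre of its underside.
- tealight_0: tealight, 38 mm diameter, 20 mm high, loose on the disc. Origin at the centre of its underside.
- matchbox: box of matches, 36x55x16 mm, lying on the table; a bystander
- tealight_1: tealight on the table, 38 mm diameter, 20 mm high; a bystander
- tealight_2: another tealight on the table, 38 mm diameter, 20 mm high; a bystander
- mug_white: white mug, 74x105x83 mm, at the back; a bystander
- jug_cream: cream jug, 114x143x170 mm, at the back; a bystander
- ribbon_stand: wooden stand with two ribbon spools, 68x130x86 mm, at the back; a bystander
- card_reader: card reader, 155x75x24 mm, lying at the back left; a bystander
There are look-alikes about, which are no part of the job. Leave any purple look-alike of the house_white alone.

How it is judged (in metres and radians):
On the way:
1. a spoke is pushed with the fingers and the disc turns (contact force between the fingers and spokes above 0.2 N and (velocity of joint turntable above 0.03 rad/s or velocity of joint turntable below -0.03 rad/s)), for 0.05 s.
At the end, for the whole second after the job is handed in: The hare's centre is within 8 mm sideways of the stand's front line (axis to brass mark), more than 30 mm to the front of the axis; the disc is at rest; all four ornaments stand upright on the disc (within 65 mm of the axis); the other things are within 20 mm of where they were (y of hare in the frame of stand between -0.008 and 0.008 m and x of hare in the frame of stand below -0.03 m and velocity of joint turntable between -0.05 and 0.05 rad/s and angle between each of hare, house_white, mushroom_1, tealight_0's own z axis and vertical below 0.1 rad and height (world z) of hare between 0.05 and 0.07 m and horizontal distance between each of hare, house_white, mushroom_1, tealight_0 and stand below 0.065 m and height (world z) of house_white between 0.05 and 0.07 m and height (world z) of mushroom_1 between 0.05 and 0.07 m and height (world z) of tealight_0 between 0.05 and 0.07 m and distance of each of matchbox, tealight_1, tealight_2, mug_white, jug_cream, ribbon_stand, card_reader from where it was at the start of the episode below 0.02 m); the robot touches nothing.
It fails at once if an ornament is touched by the robot (contact force between any of the fingers, the arm and hare above 0.5 N or contact force between any of the fingers, the arm and house_white above 0.5 N or contact force between any of the fingers, the arm and mushroom_1 above 0.5 N or contact force between any of the fingers, the arm and tealight_0 above 0.5 N).
It fails at once if an ornament is lifted or tipped (height (world z) of any of hare, house_white, mushroom_1, tealight_0 above 0.08 m or height (world z) of any of hare, house_white, mushroom_1, tealight_0 below 0.045 m or angle between any of hare, house_white, mushroom_1, tealight_0's own z axis and vertical above 0.35 rad).
It fails at once if an ornament is shifted off its place on the disc (horizontal distance between any of hare, house_white, mushroom_1, tealight_0 and stand above 0.068 m).
It fails at once if the turning part is gripped or shoved hard (more than 15 N) (contact force between the fingers and turntable above 15 N).
It fails at once if a bystander is moved more than 20 mm or lifted (distance of any of matchbox, tealight_1, tealight_2, mug_white, jug_cream, ribbon_stand, card_reader from where it was at the start of the episode above 0.02 m).
It also fails if it takes over 58 s, if anything falls off the work surface, if the arm or the gripper's body presses on something with over 40 N, if the wrist force passes 120 N, or if a joint passes its speed limit or range.

ROBOT

A 6-joint arm with a two-finger parallel gripper is mounted at the origin on a cart in front of the work surface, level with it; the furniture and walls round the work are solid. World frame = base frame: x ahead of the robot, y to its left, z up, the work surface at z = 0. Lengths are in mm, angles in rad, forces in N, time in s.
With the tool pointing down it reaches from about 375 to 925 mm from the base axis. Payload 5.7 kg.
Tool frame: the origin (TCP) lies midway between the tips of the shut fingers; the grasp point (between the pads) lies 19 mm behind it; y points along the fingers, z is the direction in which the jaws open and shut, and the axes are right-handed (so a half turn about y gives the same grasp; the last joint's range is limited). The gripper opens to 88 mm and grips with 3 to 60 N. Pads are 20 mm wide; open, the fingers measure 115 mm over their backs; the gripper's body (75 mm by 178 mm) begins 61 mm behind the grasp point.
Start: joints at [-1.339, 0.359, 1.51, -0, 1.272, -0.115], TCP at [203.917, -564.252, 222.623] pointing down, gripper open.
Joint ranges: [-2.97, 2.97], [-1.01, 2.36], [0.21, 2.38], [-0.96, 4.11], [0.2, 2.71], [-2.98, 2.98]. Speed limits (rad/s): [2.39, 2.39, 3.14, 3.14, 3.14, 3.14].

INTERFACE

Orientations are given as a unit quaternion [w, x, y, z].
In Python, from station import arm gives the robot as it stands.
- The arm moves only by the tool carry_out, never from a script. Its argument "targets" is text: rows parted by semicolons, each of 7 numbers parted by spaces: the shift along the tool's x, y, z in m, then the turn, a rotation vector about the tool's x, y, z in degrees, then the finger opening in m, from 0 to 0.0878. In form: x y z wx wy wz fingers; .... A call has 1 to 10 rows; each row is the pose to reach, as a shift and turn from the pose commanded when the call began, along the tool's axes at that moment; what a row does not reach only later rows make up. A row lasts 1/8 s, in which the tool goes at most 62.5 mm and 10.7 degrees, less where a joint would pass 70% of its speed; a pose out of reach is approached as far as the arm can. A call with a gripper value outside its range is refused whole. The fingers move at their own pace and stop on an object; the grip force is fixed at half the most. Time passes only in rows, so rows that repeat a pose let the fingers close. It gives the time, the measured TCP pose, the force and the opening at its end, in the units of the state.
- arm.sense(): the state, without advancing time (a new reading comes with each control period).
- arm.snapshot(name): name is "scene" or "top"; returns a dict with "frame" (384x512x3 uint8, red, green, blue), "mtx" (3x3 intrinsics, pixels), "k1" (the pictures are not rectified: a ray, as slopes to the right and down, at radius r is drawn at 1 + k1 r^2 times it, then the intrinsics apply), "world_from_camera" (4x4, takes a point from camera to world coordinates). Camera axes: x right, y up, looking along -z (the intrinsics and any distortion apply to the point x, -y, -z); pixel columns grow to the right and rows downward; lengths in mm; the calibration is good to about 2 mm. A picture is of the moment at which its call begins. There is no depth.
- arm.close_job(): hands the job in, once; it reports no verdict.
The state is a dict: "time_s": time; "joint_positions": joint angles; "dq": joint speeds; "tau": joint torques, N m; "tool_pos": TCP position; "tcp_rot": TCP orientation; "force": force on the tool from outside, world axes, zero at the start; "wrist_torque": the same for the moment, N m; "grip_width": finger opening in mm.
Only numpy, scipy, OpenCV 4.12 (cv2) and the standard library are available. Lean on these libraries where they do the work, as an engineer would, in place of code of your own. Each camera call takes 0.05 s, during which the arm holds its last target.

## Working session

There is one attempt and no reset: what is moved stays moved. The work goes in short steps, Python scripts to look and compute and a tool call to move; the robot and the scene stay as the last step left them, time stands still between calls to the robot, and variables do not carry over. Pictures are saved under pics/ and viewed, and the job is handed in when it is done.

Besides the shell and the picture viewer there is one more tool, called after "Call:" as name(argument=value, ...) on one line, values as JSON. carry_out: Moves the arm, as the interface text tells. Its arguments: {"type":"object","properties":{"targets":{"type":"string"}},"required":["targets"]}

```bash
ls; mkdir -p pics; python3 - <<'E'
from station import arm
import cv2,json,numpy as np
s=arm.sense();print(s)
for n in("scene","top"):
    d=arm.snapshot(n);cv2.imwrite(f"pics/{n}0.png",d["frame"][:,:,::-1]);np.savez(f"{n}0.npz",**d);print(n,d["mtx"],d["k1"],d["world_from_camera"])
E
```

```text
pics
{'time_s': 0.0, 'joint_positions': array([-1.33906157e+00,  3.59496119e-01,  1.51141389e+00, -3.50504275e-05,
        1.27249704e+00, -1.15092171e-01]), 'dq': array([-0.00131835,  0.00075954, -0.00031369, -0.00045089, -0.00053027,
       -0.00026032]), 'tau': array([ 2.22112292e-03, -5.15362573e+01, -2.70729035e+01,  6.73431926e-02,
        3.46874096e-02, -1.37126776e-04]), 'tool_pos': array([ 203.77636165, -563.60948839,  221.82194314]), 'tcp_rot': array([ 0.12196251, -0.12206094,  0.69714005, -0.69586064]), 'force': array([-0.81365374,  0.70595586,  0.0506686 ]), 'wrist_torque': array([ 0.01716414,  0.02118287, -0.03124337]), 'grip_width': 87.68114359733356}
scene [[432.05345296   0.         253.21439341]
 [  0.         432.05345296 198.44108196]
 [  0.           0.           1.        ]] -0.16066732369777492 [[ 9.71184388e-01  1.77882575e-01 -1.58614859e-01  2.60971923e+02]
 [-2.38079231e-01  6.93621734e-01 -6.79858199e-01 -8.99577354e+02]
 [-1.09162134e-02  6.98030573e-01  7.15984746e-01  9.93294618e+02]
 [ 0.00000000e+00  0.00000000e+00  0.00000000e+00  1.00000000e+00]]
top [[359.11093659   0.         250.46273639]
 [  0.         359.11093659 188.83145235]
 [  0.           0.           1.        ]] -0.04183336884597051 [[-2.89063866e-02  9.90727370e-01 -1.32754284e-01  3.09296284e+02]
 [-9.98950867e-01 -3.33514461e-02 -3.13822683e-02 -2.49364871e+01]
 [-3.55188195e-02  1.31707859e-01  9.90652034e-01  1.08311653e+03]
 [ 0.00000000e+00  0.00000000e+00  0.00000000e+00  1.00000000e+00]]
```

View pics/scene0.png

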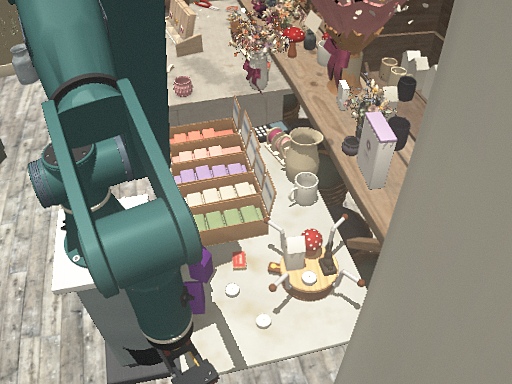

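View pics/top0.png

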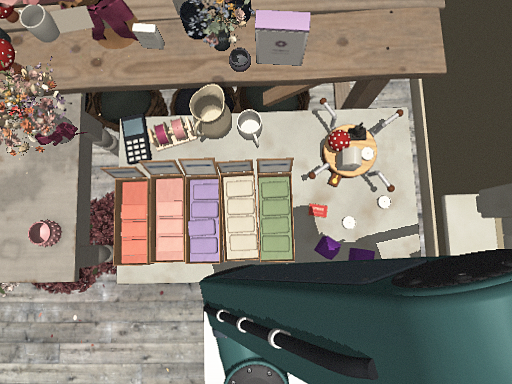

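The stand is at about (350,150) in the top view and (308,270) in the scene view. Next I'll zoom in on both.

```bash
python3 - <<'E'
import cv2
t=cv2.imread("pics/top0.png")[85:225,285:425];s=cv2.imread("pics/scene0.png")[200:310,250:380]
cv2.imwrite("pics/tc0.png",cv2.resize(t,None,fx=4.2,fy=4.2,interpolation=cv2.INTER_CUBIC))
cv2.imwrite("pics/sc0.png",cv2.resize(s,None,fx=5,fy=5,interpolation=cv2.INTER_CUBIC))
E
```

```text
(no output)
```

View pics/tc0.png

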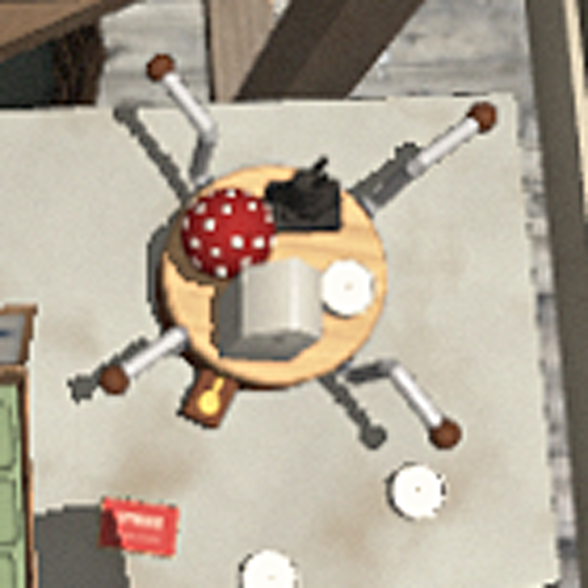

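View pics/sc0.png

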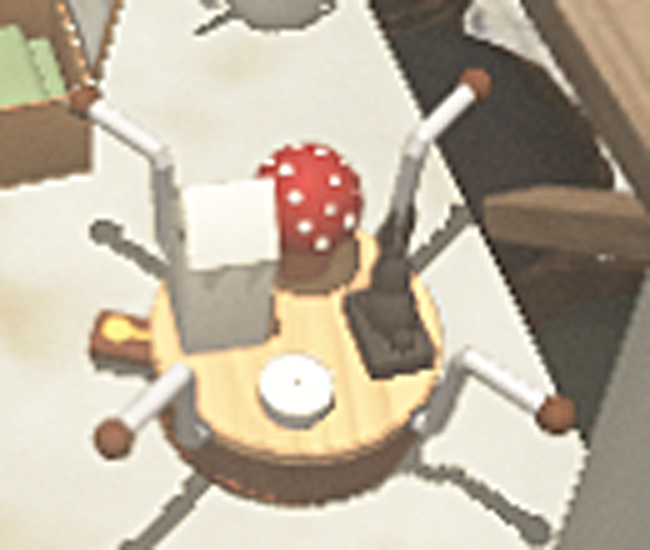

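Top view: the balls are at crop (160,66), (482,115), (115,378) and (445,433), and the mark is at (211,402). The dark hare on its plinth, crop (305,200), is the only hare on the disc. The white house (275,300), toadstool (228,233) and tealight (348,288) are on the disc too. The purple house-like objects are elsewhere, around (325,245) in the full picture.

```bash
cat > h.py <<'E'
import numpy as np,cv2
from scipy.optimize import least_squares
def D(n):
    return dict(np.load(n))
def ray(d,uv):
    K=d["mtx"];x=(uv[0]-K[0,2])/K[0,0];y=(uv[1]-K[1,2])/K[1,1]
    p=cv2.undistortPoints(np.array([[uv]],float),K,np.array([float(d["k1"]),0,0,0,0])).ravel()
    T=d["world_from_camera"];return T[:3,3],T[:3,:3]@np.array([p[0],-p[1],-1.])
def at(d,uv,z):
    o,v=ray(d,uv);return o+v*(z-o[2])/v[2]
def proj(d,P):
    T=d["world_from_camera"];c=T[:3,:3].T@(np.atleast_2d(P)-T[:3,3]).T
    x=c[0]/-c[2];y=-c[1]/-c[2];r=1+float(d["k1"])*(x*x+y*y);K=d["mtx"]
    return np.c_[K[0,0]*x*r+K[0,2],K[1,1]*y*r+K[1,2]]
E
python3 - <<'E'
from h import *
t=D("top0.npz");s=D("scene0.npz")
T=lambda c:(285+c[0]/4.2-.38,85+c[1]/4.2-.38)
S=lambda c:(250+c[0]/5-.4,200+c[1]/5-.4)
bt=[(160,66),(482,115),(445,433),(115,378)];bs=[(475,82),(555,414),(114,438),(85,100)]
for d,F,b,m in((t,T,bt,(211,400)),(s,S,bs,(119,330))):
    P=np.array([at(d,F(c),125) for c in b]);c=P.mean(0);print("balls",P.round(0).tolist(),"c",c.round(1))
    print(" r",np.linalg.norm(P-c,axis=1).round(1)," ang",np.degrees(np.arctan2(*(P-c)[:,1::-1].T)).round(1))
    M=at(d,F(m),27);print(" mark",M.round(1),np.hypot(*(M-c)[:2]).round(1),np.degrees(np.arctan2(M[1]-c[1],M[0]-c[0])))
print("plinth scene z60",[at(s,S(c),60).round(0).tolist() for c in((345,300),(390,377),(435,365))])
print("plinth top z80",[at(t,T(c),80).round(0).tolist() for c in((265,182),(340,180),(340,230),(274,230))])
for n,c in (("matchbox",(140,525)),("tl1",(270,575)),("tl2",(418,491))):print(n,at(t,T(c),16).round(0))
E
```

```text
balls [[679.0, -202.0, 125.0], [637.0, -411.0, 125.0], [428.0, -369.0, 125.0], [471.0, -162.0, 125.0]] c [ 553.7 -286.1  125. ]
 r [150.4 150.5 150.7 149.7]  ang [  33.8  -56.2 -146.5  123.7]
 mark [ 469.2 -242.1   27. ] 95.3 152.50323451549903
balls [[678.0, -201.0, 125.0], [635.0, -410.0, 125.0], [428.0, -369.0, 125.0], [469.0, -161.0, 125.0]] c [ 552.3 -285.5  125. ]
 r [150.9 149.7 150.3 149.7]  ang [  33.9  -56.5 -146.1  123.7]
 mark [ 467.5 -243.6   27. ] 94.6 153.70634575877722
plinth scene z60 [[582.0, -277.0, 60.0], [588.0, -330.0, 60.0], [614.0, -329.0, 60.0]]
plinth top z80 [[610.0, -277.0, 80.0], [610.0, -328.0, 80.0], [575.0, -326.0, 80.0], [577.0, -281.0, 80.0]]
matchbox [ 383. -189.   16.]
tl1 [ 345. -278.   16.]
tl2 [ 401. -386.   16.]
```

Both views agree:
- **Axis:** about (553,-286). The spokes come out at 150 mm radius and the mark at 95 mm, as specified.
- **Spokes:** 34°, -56°, -146° and 124°.
- **Front:** 153°.
- **Hare:** about (596,-303), so -22° at 45 mm.

Turning clockwise by about 185° ends near q = -169°. I'll sweep on the robot's side of the stand, pushing two spokes in turn from -146° towards 124°.

```bash
cat >> h.py <<'E'
from scipy.spatial.transform import Rotation as R
def rot(s): return R.from_quat(np.roll(s["tcp_rot"],-1)).as_matrix()
C=np.array([553.,-285.8])
def pol(r,a,z): a=np.radians(a);return np.array([C[0]+r*np.cos(a),C[1]+r*np.sin(a),z])
def rows(s,W):
    for w in W: print(((rot(s).T@(np.array(w)-s["tool_pos"]))/1000).round(3))
E
python3 - <<'E'
from h import *
from station import arm
s=arm.sense();print(rot(s).round(3))
for a in (-146,-120,180,124):print(a,pol(122,a,112).round(0))
E
```

```text
[[-0.94  -0.     0.34 ]
 [-0.34   0.002 -0.94 ]
 [-0.    -1.    -0.002]]
-146 [ 452. -354.  112.]
-120 [ 492. -391.  112.]
180 [ 431. -286.  112.]
124 [ 485. -185.  112.]
```

```bash
python3 - <<'E'
from h import *
from station import arm
s=arm.sense()
p=s["tool_pos"];g=np.array([474,-380,222.])
rows(s,[p+(g-p)*k/8 for k in range(1,9)])
E
```

```text
[-0.04  0.   -0.01]
[-0.079  0.    -0.02 ]
[-0.119  0.    -0.03 ]
[-0.158  0.    -0.04 ]
[-0.198  0.    -0.051]
[-0.237  0.    -0.061]
[-0.277  0.    -0.071]
[-0.317  0.    -0.081]
```

Call:
carry_out(targets="-0.040 0 -0.010 0 2.5 0 0; -0.079 0 -0.020 0 5 0 0; -0.119 0 -0.030 0 7.5 0 0; -0.158 0 -0.040 0 10 0 0; -0.198 0 -0.051 0 12.5 0 0; -0.237 0 -0.061 0 15 0 0; -0.277 0 -0.071 0 17.5 0 0; -0.317 0 -0.081 0 20 0 0; -0.317 0 -0.081 0 20 0 0; -0.317 0 -0.081 0 20 0 0")

```text
time_s: 1.35
tool_pos: [473.9, -380.3, 222.2]
tcp_rot: [-0.001, 0.0, 0.707, -0.707]
force: [-0.1, -0.1, 0.6]
grip_width: 0.7
```

Call:
carry_out(targets="0 0.04 0 0 0 0 0; 0 0.08 0 0 0 0 0; 0 0.11 0 0 0 0 0; 0 0.11 0 0 0 0 0")

```text
time_s: 1.85
tool_pos: [471.8, -379.6, 110.3]
tcp_rot: [-0.003, -0.0, 0.708, -0.706]
force: [0.7, -0.1, -0.5]
grip_width: 0.6
```

```bash
cat > look.py <<'E'
import sys;from h import *
from station import arm
n=sys.argv[1];ims=[]
for c,b in(("top",(75,235,275,435)),("scene",(190,320,240,390))):
    d=arm.snapshot(c);np.savez(f"{c}{n}.npz",**d);f=d["frame"][b[0]:b[1],b[2]:b[3],::-1]
    cv2.imwrite(f"pics/{c}{n}.png",cv2.resize(f,None,fx=4 if c=="scene" else 3.5,fy=4 if c=="scene" else 3.5,interpolation=cv2.INTER_CUBIC))
s=arm.sense();print(s["time_s"],s["tool_pos"].round(1),s["force"].round(2))
E
python3 look.py 1
```

```text
1.95 [ 474.1 -381.3  113.3] [ 0.26  0.1  -0.07]
```

View pics/top1.png

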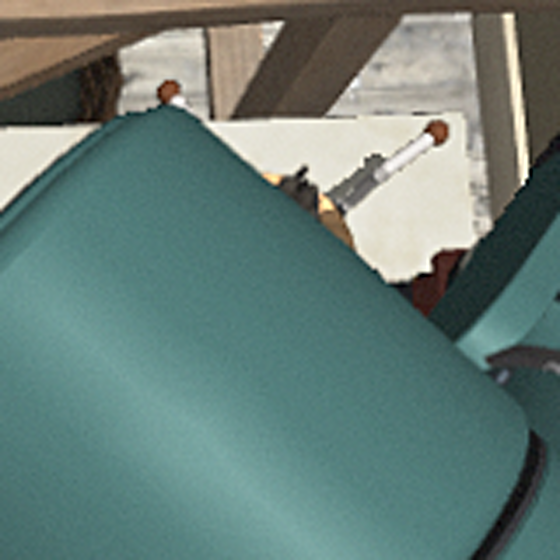

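View pics/scene1.png

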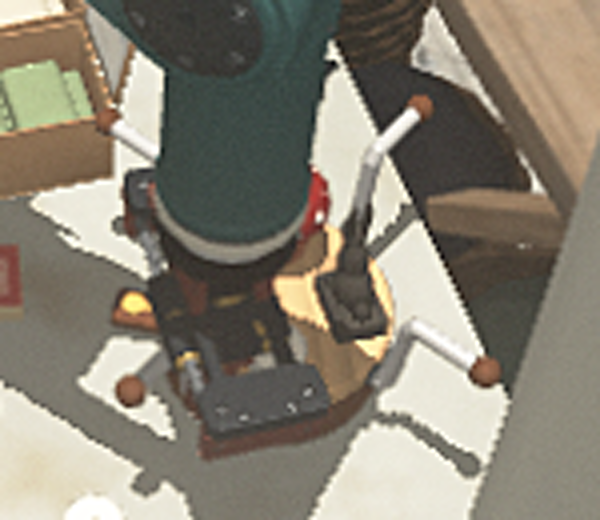

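The top view is blocked by the arm. In the scene view the fingertip is between the spokes, clear of the ornaments, with the -146° spoke's ball at (130,390). Now a slow push along the arc.

```bash
cat >> h.py <<'E'
def arc(p0,r,angs,z):
    out=[]
    for a in angs:
        q=pol(r,a,z)-np.array(p0);out.append("%.3f %.3f %.3f 0 0 0 0"%(-q[0]/1000,-q[2]/1000,-q[1]/1000))
    print("; ".join(out))
E
python3 - <<'E'
from h import *
p=[474.,-380,112]
arc(p,122,np.arange(-132,-151,-2),112)
a=pol(122,-150,112)
arc(a,122,np.arange(-153.5,-186,-3.5),112)
a=pol(122,-185,112)
arc(a,122,np.arange(-188.5,-221,-3.5),112)
E
```

```text
0.003 -0.000 -0.004 0 0 0 0; 0.006 -0.000 -0.006 0 0 0 0; 0.009 -0.000 -0.009 0 0 0 0; 0.012 -0.000 -0.013 0 0 0 0; 0.014 -0.000 -0.016 0 0 0 0; 0.017 -0.000 -0.019 0 0 0 0; 0.020 -0.000 -0.022 0 0 0 0; 0.022 -0.000 -0.026 0 0 0 0; 0.024 -0.000 -0.030 0 0 0 0; 0.027 -0.000 -0.033 0 0 0 0
0.004 -0.000 -0.007 0 0 0 0; 0.007 -0.000 -0.013 0 0 0 0; 0.009 -0.000 -0.020 0 0 0 0; 0.012 -0.000 -0.027 0 0 0 0; 0.013 -0.000 -0.035 0 0 0 0; 0.015 -0.000 -0.042 0 0 0 0; 0.016 -0.000 -0.049 0 0 0 0; 0.016 -0.000 -0.057 0 0 0 0; 0.016 -0.000 -0.064 0 0 0 0; 0.016 -0.000 -0.072 0 0 0 0
-0.001 -0.000 -0.007 0 0 0 0; -0.002 -0.000 -0.015 0 0 0 0; -0.004 -0.000 -0.022 0 0 0 0; -0.006 -0.000 -0.029 0 0 0 0; -0.009 -0.000 -0.036 0 0 0 0; -0.012 -0.000 -0.043 0 0 0 0; -0.015 -0.000 -0.049 0 0 0 0; -0.019 -0.000 -0.056 0 0 0 0; -0.023 -0.000 -0.062 0 0 0 0; -0.028 -0.000 -0.068 0 0 0 0
```

Call:
carry_out(targets="0.003 0 -0.004 0 0 0 0; 0.006 0 -0.006 0 0 0 0; 0.009 0 -0.009 0 0 0 0; 0.012 0 -0.013 0 0 0 0; 0.014 0 -0.016 0 0 0 0; 0.017 0 -0.019 0 0 0 0; 0.020 0 -0.022 0 0 0 0; 0.022 0 -0.026 0 0 0 0; 0.024 0 -0.030 0 0 0 0; 0.027 0 -0.033 0 0 0 0")

```text
time_s: 3.2
tool_pos: [447.5, -346.9, 112.6]
tcp_rot: [-0.001, 0.001, 0.707, -0.707]
force: [0.8, -0.1, -0.2]
grip_width: 0.6
```

```bash
python3 look.py 2
```

```text
3.3 [ 447.1 -346.6  112.5] [0.68 0.65 0.08]
```

View pics/scene2.png

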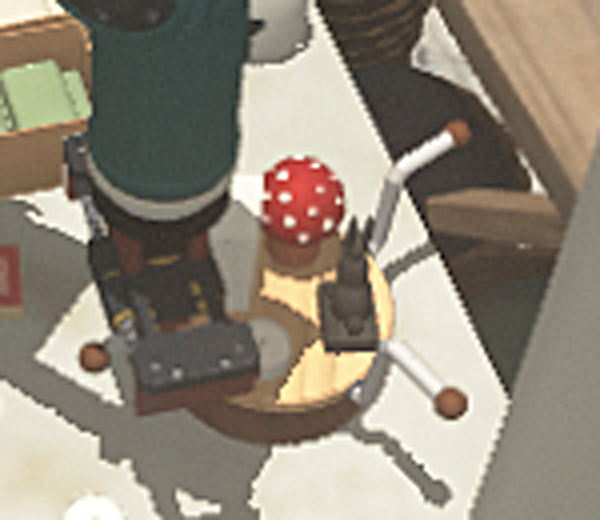

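The disc is turning clockwise: the back ball went from (420,105) to (457,133), and the hare moved with it. Force is low, about 1 N. Continuing.

Call:
carry_out(targets="0.004 0 -0.007 0 0 0 0; 0.007 0 -0.013 0 0 0 0; 0.009 0 -0.020 0 0 0 0; 0.012 0 -0.027 0 0 0 0; 0.013 0 -0.035 0 0 0 0; 0.015 0 -0.042 0 0 0 0; 0.016 0 -0.049 0 0 0 0; 0.016 0 -0.057 0 0 0 0; 0.016 0 -0.064 0 0 0 0; 0.016 0 -0.072 0 0 0 0")

```text
time_s: 4.55
tool_pos: [431.9, -274.9, 112.7]
tcp_rot: [0.001, -0.001, -0.707, 0.707]
force: [0.4, -2.3, -0.4]
grip_width: 0.9
```

Call:
carry_out(targets="-0.001 0 -0.007 0 0 0 0; -0.002 0 -0.015 0 0 0 0; -0.004 0 -0.022 0 0 0 0; -0.006 0 -0.029 0 0 0 0; -0.009 0 -0.036 0 0 0 0; -0.012 0 -0.043 0 0 0 0; -0.015 0 -0.049 0 0 0 0; -0.019 0 -0.056 0 0 0 0; -0.023 0 -0.062 0 0 0 0; -0.028 0 -0.068 0 0 0 0")

```text
time_s: 5.8
tool_pos: [460.1, -206.8, 112.6]
tcp_rot: [-0.001, 0.001, 0.707, -0.707]
force: [-0.2, -1.1, 0.4]
grip_width: 0.6
```

```bash
python3 look.py 3
```

```text
5.9 [ 460.3 -206.5  112.6] [-0.31  0.82  0.33]
```

View pics/scene3.png

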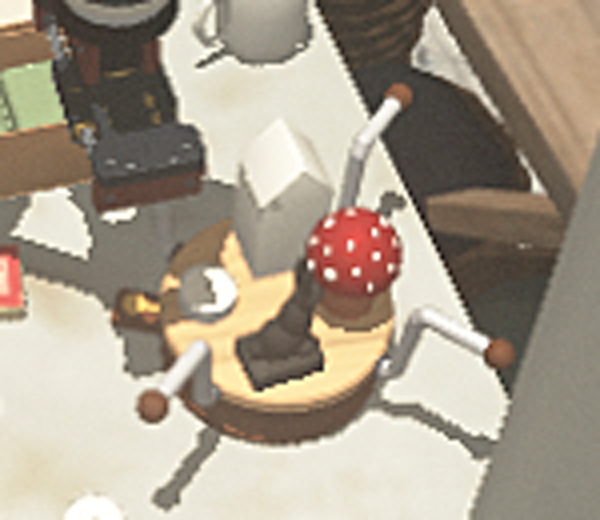

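View pics/top3.png

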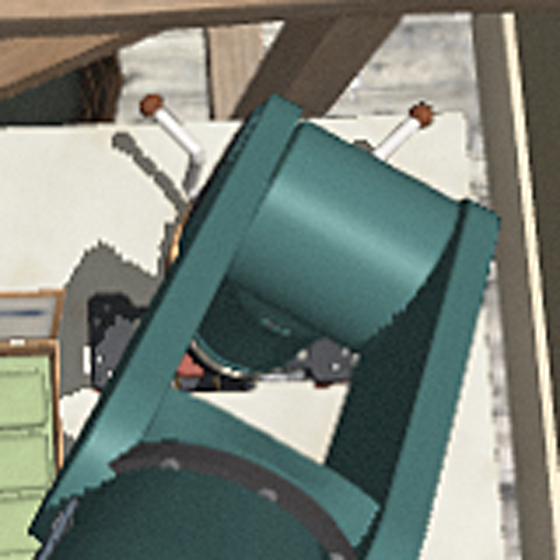

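```bash
python3 - <<'E'
from h import *
s=D("scene3.npz")
for c in((402,95),(500,353),(153,404)):
    P=at(s,(240+c[0]/4-.375,190+c[1]/4-.375),125);print(P.round(0),np.hypot(*(P[:2]-C)),np.degrees(np.arctan2(P[1]-C[1],P[0]-C[0])))
q=[at(s,(240+c[0]/4-.375,190+c[1]/4-.375),60).round(0).tolist() for c in((237,350),(254,391),(325,365))];print(q)
E
```

```text
[ 669. -189.  125.] 151.18188414565665 39.743402407638186
[ 649. -401.  125.] 150.2340349815112 -50.04472445442632
[ 438. -382.  125.] 150.08832318040805 -140.29986114396212
[[514.0, -317.0, 60.0], [515.0, -350.0, 60.0], [565.0, -343.0, 60.0]]
```

```bash
python3 - <<'E'
from h import *
f=lambda p0,W:print("; ".join("%.3f %.3f %.3f 0 0 0 0"%tuple(-(w-p0)[[0,2,1]]/1000+0.) for w in W))
p0=pol(122,-220,112)
f(p0,[pol(122,-217,112),pol(122,-217,140),pol(124,-217,168),pol(124,-200,170),pol(124,-180,170),pol(124,-160,170),pol(124,-140,170),pol(122,-125,170),pol(122,-125,170),pol(122,-125,170)])
p=pol(122,-125,112)
arc(p,122,[-127,-129,-131,-133,-135,-137,-139,-142,-145,-148],112)
for a in(-148,-180): arc(pol(122,a,112),122,a-3.2*np.arange(1,11),112)
E
```

```text
0.004 0.000 0.005 0 0 0 0; 0.004 -0.028 0.005 0 0 0 0; 0.006 -0.056 0.004 0 0 0 0; 0.023 -0.058 0.036 0 0 0 0; 0.031 -0.058 0.078 0 0 0 0; 0.023 -0.058 0.121 0 0 0 0; 0.002 -0.058 0.158 0 0 0 0; -0.023 -0.058 0.178 0 0 0 0; -0.023 -0.058 0.178 0 0 0 0; -0.023 -0.058 0.178 0 0 0 0
0.003 -0.000 -0.003 0 0 0 0; 0.007 -0.000 -0.005 0 0 0 0; 0.010 -0.000 -0.008 0 0 0 0; 0.013 -0.000 -0.011 0 0 0 0; 0.016 -0.000 -0.014 0 0 0 0; 0.019 -0.000 -0.017 0 0 0 0; 0.022 -0.000 -0.020 0 0 0 0; 0.026 -0.000 -0.025 0 0 0 0; 0.030 -0.000 -0.030 0 0 0 0; 0.033 -0.000 -0.035 0 0 0 0
0.003 -0.000 -0.006 0 0 0 0; 0.007 -0.000 -0.012 0 0 0 0; 0.009 -0.000 -0.018 0 0 0 0; 0.012 -0.000 -0.025 0 0 0 0; 0.014 -0.000 -0.031 0 0 0 0; 0.016 -0.000 -0.038 0 0 0 0; 0.017 -0.000 -0.044 0 0 0 0; 0.018 -0.000 -0.051 0 0 0 0; 0.018 -0.000 -0.058 0 0 0 0; 0.019 -0.000 -0.065 0 0 0 0
-0.000 -0.000 -0.007 0 0 0 0; -0.001 -0.000 -0.014 0 0 0 0; -0.002 -0.000 -0.020 0 0 0 0; -0.003 -0.000 -0.027 0 0 0 0; -0.005 -0.000 -0.034 0 0 0 0; -0.007 -0.000 -0.040 0 0 0 0; -0.009 -0.000 -0.046 0 0 0 0; -0.012 -0.000 -0.053 0 0 0 0; -0.015 -0.000 -0.059 0 0 0 0; -0.019 -0.000 -0.065 0 0 0 0
```

Call:
carry_out(targets="0.004 0 0.005 0 0 0 0; 0.004 -0.028 0.005 0 0 0 0; 0.006 -0.056 0.004 0 0 0 0; 0.023 -0.058 0.036 0 0 0 0; 0.031 -0.058 0.078 0 0 0 0; 0.023 -0.058 0.121 0 0 0 0; 0.002 -0.058 0.158 0 0 0 0; -0.023 -0.058 0.178 0 0 0 0; -0.023 -0.058 0.178 0 0 0 0; -0.023 -0.058 0.178 0 0 0 0")

```text
time_s: 7.15
tool_pos: [481.2, -384.4, 170.1]
tcp_rot: [-0.001, 0.0, 0.708, -0.706]
force: [-0.1, 0.3, 0.3]
grip_width: 0.6
```

Call:
carry_out(targets="0 0.020 0 0 0 0 0; 0 0.040 0 0 0 0 0; 0 0.058 0 0 0 0 0; 0 0.058 0 0 0 0 0")

```text
time_s: 7.65
tool_pos: [481.0, -383.8, 111.2]
tcp_rot: [-0.002, -0.0, 0.708, -0.706]
force: [-0.5, -0.1, 0.5]
grip_width: 0.9
```

Call:
carry_out(targets="0.003 0 -0.003 0 0 0 0; 0.007 0 -0.005 0 0 0 0; 0.010 0 -0.008 0 0 0 0; 0.013 0 -0.011 0 0 0 0; 0.016 0 -0.014 0 0 0 0; 0.019 0 -0.017 0 0 0 0; 0.022 0 -0.020 0 0 0 0; 0.026 0 -0.025 0 0 0 0; 0.030 0 -0.030 0 0 0 0; 0.033 0 -0.035 0 0 0 0")

```text
time_s: 8.9
tool_pos: [449.2, -349.8, 112.6]
tcp_rot: [-0.001, 0.001, 0.707, -0.707]
force: [1.0, -1.2, 0.3]
grip_width: 0.5
```

```bash
python3 look.py 4
```

```text
9.0 [ 448.8 -349.3  112.5] [-0.44  0.43  1.33]
```

View pics/scene4.png

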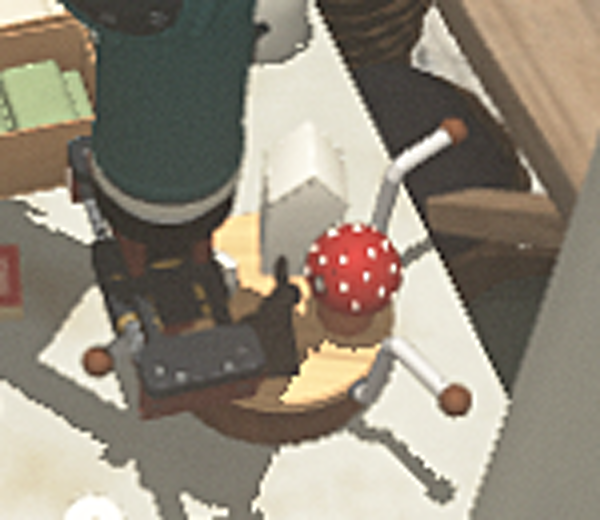

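The second spoke is being pushed and the hare, ear at (283,265), is clear of the gripper. Continuing to -212°.

Call:
carry_out(targets="0.003 0 -0.006 0 0 0 0; 0.007 0 -0.012 0 0 0 0; 0.009 0 -0.018 0 0 0 0; 0.012 0 -0.025 0 0 0 0; 0.014 0 -0.031 0 0 0 0; 0.016 0 -0.038 0 0 0 0; 0.017 0 -0.044 0 0 0 0; 0.018 0 -0.051 0 0 0 0; 0.018 0 -0.058 0 0 0 0; 0.019 0 -0.065 0 0 0 0")

```text
time_s: 10.25
tool_pos: [430.8, -284.8, 112.7]
tcp_rot: [0.001, -0.001, -0.707, 0.707]
force: [0.8, -1.0, 0.2]
grip_width: 0.4
```

Call:
carry_out(targets="0 0 -0.007 0 0 0 0; -0.001 0 -0.014 0 0 0 0; -0.002 0 -0.020 0 0 0 0; -0.003 0 -0.027 0 0 0 0; -0.005 0 -0.034 0 0 0 0; -0.007 0 -0.040 0 0 0 0; -0.009 0 -0.046 0 0 0 0; -0.012 0 -0.053 0 0 0 0; -0.015 0 -0.059 0 0 0 0; -0.019 0 -0.065 0 0 0 0")

```text
time_s: 11.5
tool_pos: [450.0, -219.8, 112.6]
tcp_rot: [-0.001, 0.001, 0.707, -0.707]
force: [-0.0, -0.9, 0.2]
grip_width: 0.3
```

```bash
python3 look.py 5;python3 - <<'E'
from h import *
f=lambda p0,W:print("; ".join("%.3f %.3f %.3f 0 0 0 0"%tuple(-(w-p0)[[0,2,1]]/1000+0.) for w in W))
p0=pol(122,-212,112)
f(p0,[pol(122,-209,112),pol(122,-209,140),pol(124,-209,168),pol(124,-195,170),pol(124,-178,170),pol(124,-160,170),pol(124,-140,170),pol(122,-120,170),pol(122,-120,170),pol(122,-120,170)])
E
```

```text
11.6 [ 450.1 -219.3  112.6] [0.17 0.23 0.63]
0.003 0.000 0.006 0 0 0 0; 0.003 -0.028 0.006 0 0 0 0; 0.005 -0.056 0.005 0 0 0 0; 0.016 -0.058 0.033 0 0 0 0; 0.020 -0.058 0.069 0 0 0 0; 0.013 -0.058 0.107 0 0 0 0; -0.008 -0.058 0.144 0 0 0 0; -0.042 -0.058 0.170 0 0 0 0; -0.042 -0.058 0.170 0 0 0 0; -0.042 -0.058 0.170 0 0 0 0
```

View pics/scene5.png

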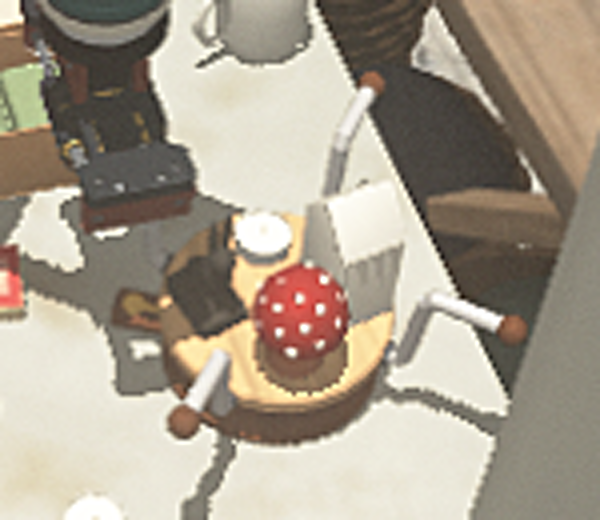

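Call:
carry_out(targets="0.003 0 0.006 0 0 0 0; 0.003 -0.028 0.006 0 0 0 0; 0.005 -0.056 0.005 0 0 0 0; 0.016 -0.058 0.033 0 0 0 0; 0.020 -0.058 0.069 0 0 0 0; 0.013 -0.058 0.107 0 0 0 0; -0.008 -0.058 0.144 0 0 0 0; -0.042 -0.058 0.170 0 0 0 0; -0.042 -0.058 0.170 0 0 0 0; -0.042 -0.058 0.170 0 0 0 0")

```text
time_s: 12.85
tool_pos: [490.4, -389.9, 170.0]
tcp_rot: [-0.001, 0.0, 0.708, -0.707]
force: [1.3, -0.3, 0.5]
grip_width: 0.3
```

```bash
python3 look.py 6; python3 - <<'E'
from h import *
s=D("scene5.npz");F=lambda c:(240+c[0]/4-.375,190+c[1]/4-.375)
for c in((372,83),(512,330),(184,422)):
    P=at(s,F(c),125);print(P.round(0),np.hypot(*(P[:2]-C)),np.degrees(np.arctan2(P[1]-C[1],P[0]-C[0])))
E
```

```text
12.95 [ 490.3 -389.4  170.3] [-0.3  -0.32  0.03]
[ 653. -174.  125.] 150.54593469864085 48.22118923287846
[ 663. -387.  125.] 149.9915029140994 -42.629502607067316
[ 452. -398.  125.] 151.19913628552356 -132.12320945763287
```

View pics/scene6.png

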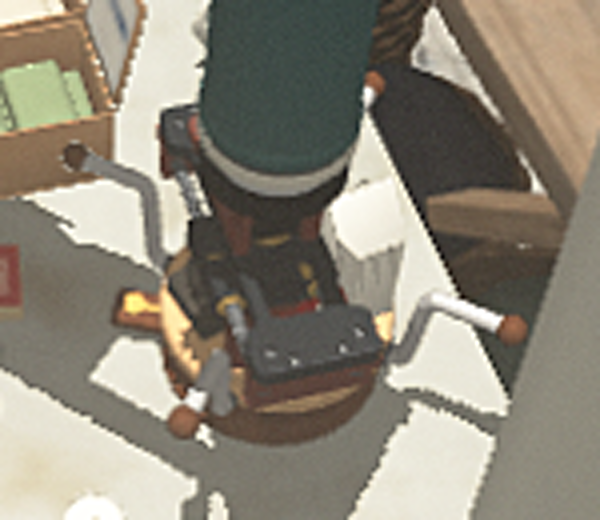

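View pics/top6.png

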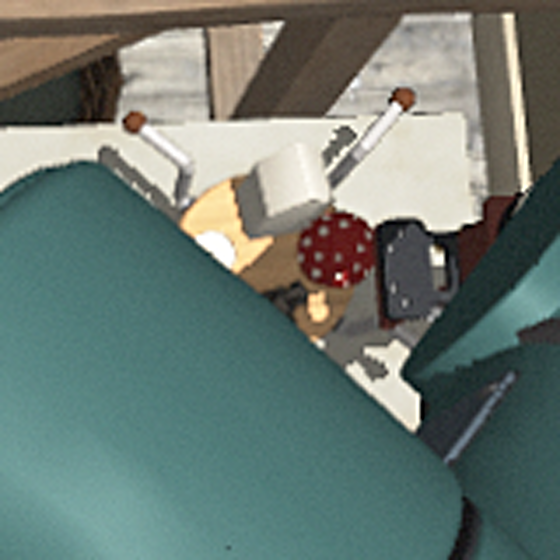

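```bash
python3 - <<'E'
from h import *
s=D("scene4.npz");F=lambda c:(240+c[0]/4-.375,190+c[1]/4-.375)
for n,c in((4,(97,361)),(4,(455,130)),(4,(455,401)),(2,(94,357)),(2,(457,133))):
    P=at(s,F(c),125);print(n,np.degrees(np.arctan2(P[1]-C[1],P[0]-C[0])))
p=pol(122,-116,112);print(p-[pol(122,-120,170)])
arc(p,122,[-118,-120,-122,-124,-126,-128,-130,-132,-134,-136],112)
arc(pol(122,-136,112),122,[-137.5,-139,-140,-141],112)
E
```

```text
4 -157.17450127423928
4 22.610024967653754
4 -67.76539824455946
2 -158.43952604675786
2 21.57522636522628
[[  7.51872009  -3.99777439 -58.        ]]
0.004 -0.000 -0.002 0 0 0 0; 0.008 -0.000 -0.004 0 0 0 0; 0.011 -0.000 -0.006 0 0 0 0; 0.015 -0.000 -0.009 0 0 0 0; 0.018 -0.000 -0.011 0 0 0 0; 0.022 -0.000 -0.014 0 0 0 0; 0.025 -0.000 -0.016 0 0 0 0; 0.028 -0.000 -0.019 0 0 0 0; 0.031 -0.000 -0.022 0 0 0 0; 0.034 -0.000 -0.025 0 0 0 0
0.002 -0.000 -0.002 0 0 0 0; 0.004 -0.000 -0.005 0 0 0 0; 0.006 -0.000 -0.006 0 0 0 0; 0.007 -0.000 -0.008 0 0 0 0
```

Call:
carry_out(targets="-0.008 0.010 0.004 0 0 0 0; -0.008 0.030 0.004 0 0 0 0; -0.008 0.050 0.004 0 0 0 0; -0.008 0.058 0.004 0 0 0 0; -0.008 0.058 0.004 0 0 0 0")

```text
time_s: 13.58
tool_pos: [499.2, -394.0, 112.0]
tcp_rot: [-0.001, 0.0, 0.707, -0.707]
force: [-0.0, 0.3, 0.4]
grip_width: 0.5
```

Call:
carry_out(targets="0.004 0 -0.002 0 0 0 0; 0.008 0 -0.004 0 0 0 0; 0.011 0 -0.006 0 0 0 0; 0.015 0 -0.009 0 0 0 0; 0.018 0 -0.011 0 0 0 0; 0.022 0 -0.014 0 0 0 0; 0.025 0 -0.016 0 0 0 0; 0.028 0 -0.019 0 0 0 0; 0.031 0 -0.022 0 0 0 0; 0.034 0 -0.025 0 0 0 0")

```text
time_s: 14.82
tool_pos: [465.3, -369.1, 112.6]
tcp_rot: [-0.001, 0.001, 0.707, -0.707]
force: [0.2, -0.4, -0.4]
grip_width: 0.6
```

```bash
python3 look.py 7
```

```text
14.925 [ 464.9 -368.7  112.5] [-0.63  0.24  0.17]
```

View pics/scene7.png

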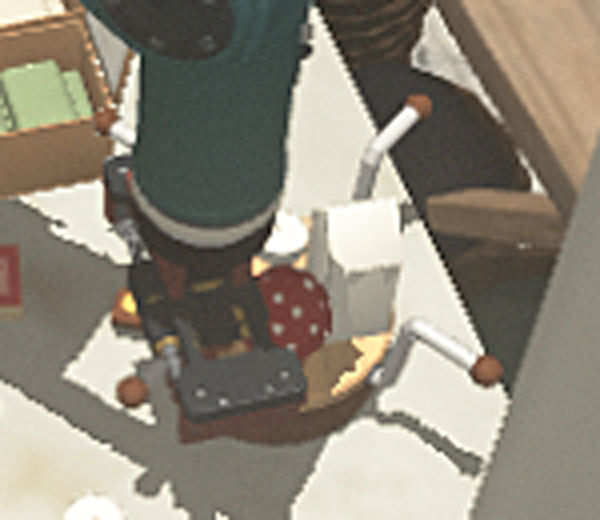

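The spokes now match their start orientation, 90° indexed, with the spoke at about -146°. About 5° more is needed, then I'll retreat towards home and check without occlusion.

Call:
carry_out(targets="0.002 0 -0.002 0 0 0 0; 0.004 0 -0.005 0 0 0 0; 0.006 0 -0.006 0 0 0 0; 0.007 0 -0.008 0 0 0 0; 0.007 0 -0.008 0 0 0 0")

```text
time_s: 15.55
tool_pos: [458.3, -361.1, 112.6]
tcp_rot: [-0.001, 0.001, 0.707, -0.707]
force: [0.9, -1.0, 0.4]
grip_width: 0.5
```

Call:
carry_out(targets="-0.006 0 0.006 0 0 0 0; -0.006 -0.020 0.006 0 0 0 0; -0.006 -0.060 0.006 0 0 0 0; -0.006 -0.110 0.006 0 0 0 0; 0.030 -0.110 0.040 0 0 0 0; 0.080 -0.110 0.070 0 0 0 0; 0.120 -0.110 0.100 0 0 0 0; 0.160 -0.110 0.140 0 0 0 0; 0.200 -0.110 0.180 0 0 0 0; 0.240 -0.110 0.210 0 0 0 0")

```text
time_s: 16.8
tool_pos: [216.7, -572.8, 222.6]
tcp_rot: [0.001, -0.001, -0.707, 0.707]
force: [0.7, -1.0, 0.1]
grip_width: 0.3
```

```bash
python3 look.py 8
```

```text
16.9 [ 214.3 -574.4  222.5] [ 0.67  0.87 -0.34]
```

View pics/scene8.png

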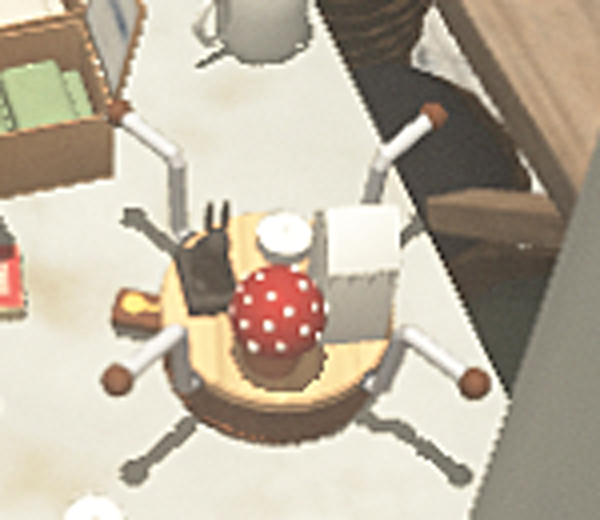

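View pics/top8.png

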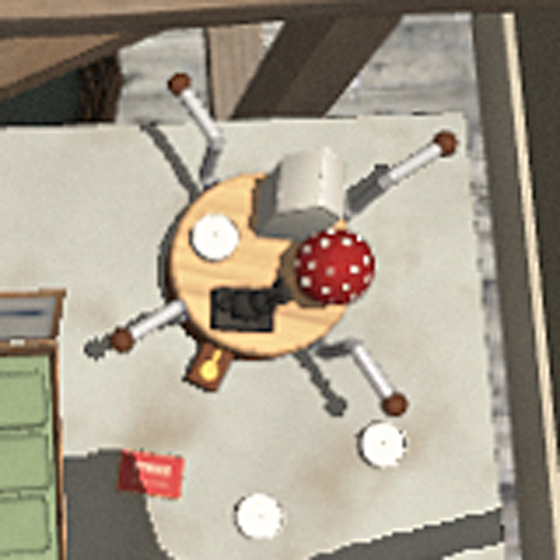

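The hare is now near the mark: top view plinth around (242,308), mark at (210,368). I'll measure the plinth in both views at higher zoom, overlaying the expected 36x50 footprint.

```bash
cat > ov.py <<'E'
import sys;from h import *
n=sys.argv[1];a=float(sys.argv[2]);yaw=float(sys.argv[3]);ims=[]
for c,(u,v) in(("top",(325,145)),("scene",(270,240))):
    d=D(f"{c}{n}.npz");k=8;w=66
    f=cv2.resize(np.ascontiguousarray(d["frame"][v:v+w,u:u+48,::-1]),None,fx=k,fy=k,interpolation=cv2.INTER_CUBIC)
    g=f.copy()
    q=lambda P:(((proj(d,P)-[u,v]+.5)*k).round().astype(int))
    hc=pol(45,a,60);t=np.radians(yaw);ex=np.array([np.cos(t),np.sin(t),0]);ey=np.array([-np.sin(t),np.cos(t),0])
    for dz,col in((0,(0,255,0)),(18,(255,255,0))):
        cv2.polylines(g,[q([hc+sx*18*ex+sy*25*ey+[0,0,dz] for sx,sy in((1,1),(1,-1),(-1,-1),(-1,1))])],True,col,1)
    L=q([[*C,60],pol(96,153,27)])
    for p in q([pol(96,153,27),pol(78,153,60),pol(0,0,60)]):cv2.circle(g,tuple(int(x) for x in p),3,(255,0,255),-1)
    ims+= [f,g]
im=np.hstack(ims);cv2.imwrite(f"pics/ov{n}_{a:.0f}_{yaw:.0f}.png",cv2.resize(im,(800,800*im.shape[0]//im.shape[1])))
cv2.imwrite(f"pics/ovt{n}.png",np.hstack(ims[:2]));cv2.imwrite(f"pics/ovs{n}.png",np.hstack(ims[2:]))
E
python3 ov.py 8 153 -3
```

```text
(no output)
```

View pics/ovt8.png

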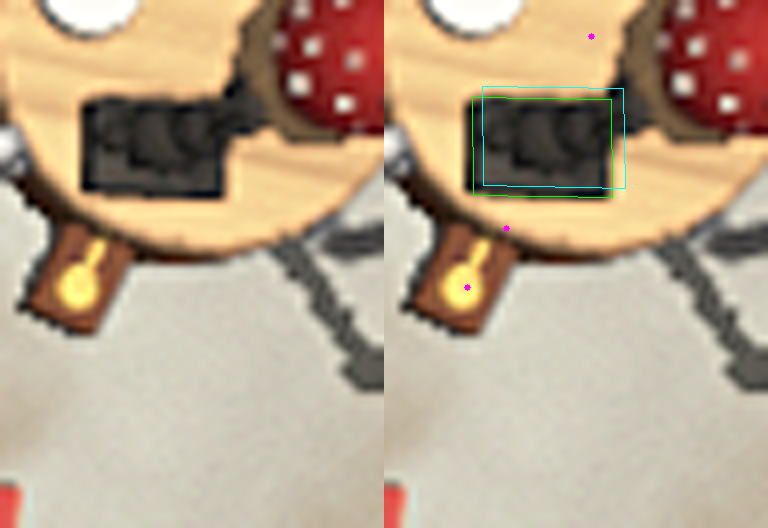

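View pics/ovs8.png

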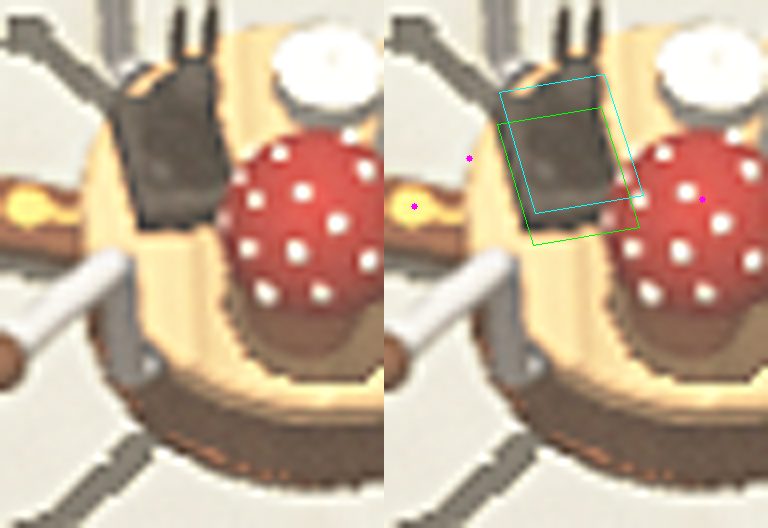

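```bash
python3 - <<'E'
from h import *
s=D("scene8.npz");t=D("top8.npz")
S=lambda c:(270+c[0]/8-.5,240+c[1]/8-.5);T=lambda c:(325+c[0]/8-.5,145+c[1]/8-.5)
f=np.radians(153);u=np.array([np.cos(f),np.sin(f)]);
def rep(n,P):
    o=np.array(P)[:2]-C;print(n,np.round(P,0),"front %.1f side %.1f"%(o@u,o@[u[1],-u[0]]),"ang %.1f r %.1f"%(np.degrees(np.arctan2(o[1],o[0])),np.hypot(*o)))
L=[at(s,S(c),60) for c in((138,229),(222,229))];print(L)
for z in(62,68,74):
    cs=[at(t,T(c),z) for c in((81,99),(225,99),(224,198),(81,193))];print([c[:2].round(0).tolist() for c in cs]);rep(("top",z),np.mean(cs,0))
# re-check mark and balls now
T2=lambda c:(275+c[0]/3.5-.36,75+c[1]/3.5-.36);S2=lambda c:(240+c[0]/4-.375,190+c[1]/4-.375)
for d,F,b in((t,T2,[(180,83),(446,143),(395,404),(121,341)]),(s,S2,[(434,115),(474,382),(117,380),(119,112)])):
    P=np.array([at(d,F(c),125) for c in b]);print(P.mean(0),np.degrees(np.arctan2(P[:,1]-C[1],P[:,0]-C[0])).round(1))
rep("mark",at(t,T((79,287)),27));rep("mark s",at(s,S((30,206)),27))
E
```

```text
[array([ 492.10267549, -282.45452971,   60.        ]), array([ 518.72968311, -289.36212065,   60.        ])]
[[531.0, -238.0], [529.0, -290.0], [493.0, -287.0], [497.0, -236.0]]
('top', 62) [ 512. -263.   62.] front 46.5 side 1.9 ang 150.7 r 46.5
[[530.0, -237.0], [528.0, -289.0], [492.0, -286.0], [495.0, -235.0]]
('top', 68) [ 511. -262.   68.] front 48.2 side 2.6 ang 149.9 r 48.3
[[528.0, -236.0], [527.0, -287.0], [491.0, -284.0], [494.0, -234.0]]
('top', 74) [ 510. -260.   74.] front 49.9 side 3.3 ang 149.2 r 50.0
[ 552.80015921 -286.1848631   125.        ] [  29.4  -60.7 -150.2  119.7]
[ 552.3605818 -285.996792   125.       ] [  29.6  -60.7 -150.4  119.9]
mark [ 468. -241.   27.] front 96.5 side 1.5 ang 152.1 r 96.5
mark s [ 467. -242.   27.] front 96.0 side -0.1 ang 153.1 r 96.0
```

The hare's centre measures 46–48 mm to the front and about 2–3 mm off the front line in the top view. The scene view's corner suggests at most about 5 mm. Predictions carried over from the earlier frames put it under 1 mm off. All are inside the 8 mm limit. The tealights and matchbox are at their starting pixels, and the arm is clear, so I'm handing in.

```bash
python3 - <<'E'
from station import arm
s=arm.sense();print(s["time_s"],s["tool_pos"].round(0),s["force"].round(1));print(arm.close_job())
E
```

```text
16.9 [ 214. -574.  222.] [ 0.7  0.9 -0.3]
the job is handed in; nothing more can be done
None
```

The hare now stands at the front of the stand, and I handed the job in at 16.9 s of the 58 s allowed. I turned the disc about 184° clockwise with the shut fingertips, in three gentle pushes on successive spokes. Force read between pushes was about 2.4 N at most. I then lifted clear and moved the arm back beside the table.

Last checks, from pictures taken after the arm had withdrawn:
- **Hare position:** it is 46–48 mm to the front of the axis. The top view puts its centre 2–3 mm off the front line. One plinth corner in the scene view suggests up to about 5 mm, and the earlier frames carried forward say under 1 mm. These estimates disagree slightly, but all are inside the 8 mm limit. I made no fine correction.
- **Ornaments:** all four are upright on the disc, and the gripper stayed clear of them in the pictures taken along the way.
- **Other things on the table:** the matchbox and both tealights are at their starting pixels. The mug looks unmoved. I did not measure the jug, ribbon stand or card reader; the arm did not go near them.

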